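# Release and slide off the dust collector's filter cover

### The job

Open the filter bay of the black bench dust collector: press the red snap tab fully down, then push the released yellow cover along its rails, off its seat and over the tab, until the filter bay is completely uncovered and the cover lies flat on the rails at the other end. Do not force the cover before the tab is in, do not lift the cover off its rails, and leave the kettle, tools, cup, jar and tin where they are.

Things in the scene. Friction and masses are not known exactly. Their poses are not given: they have to be found in the camera images.
- collector: Black bench dust collector, fixed, turned up to 0.5 rad. Origin: underside centre of its channel half, on the bench; z up. Its y runs along the channel, the way the cover slides off (robot's left, roughly); x points to the fan deck (x 75 to 195 mm, 62 mm high). Channel: x -52 to 52 mm between guide walls 82 mm high; two steel rails (38 to 52 mm from the middle, tops 72 mm high), floor 60 mm.
- cover: Loose yellow filter cover, 0.14 to 0.28 kg: plate 100 mm (x) by 110 mm (y), 10 mm thick, an upright rib across its middle 60 mm long (x), 12 mm thick (y), 24 mm above the plate. Origin: centre of the plate's underside; axes as the collector's. Closed, it lies at y -65 mm, z 72 mm of the collector, within 3 mm, on its rails; it then can slide only 5 mm before the tab blocks it.
- bay (a point): Centre of the filter bay's mouth, 60 mm above the bench, under the closed cover: an opening 75 mm (x) by 84 mm (y) with a white pleated filter in it. It is uncovered once the cover has slid 100 mm from its closed place.
- landing_end (a point): Middle of the face of the solid end stop at the far end of the landing, at rail height (y +117 mm of the collector). The cover's leading edge meets it after 127 mm of sliding from its closed place.
- rib_top (a point): The middle of the top edge of the cover's rib, 34 mm above the cover's underside. Its broad faces look along the collector's -y and +y; pushing on the -y face drives the cover off its seat. Sliding takes 1 to 3 N.
- tab_top (a point): The middle of the top face of the red snap tab, a block 36 mm (x) by 44 mm (y) standing in the middle of the landing, its near side 5 mm from the closed cover's edge. Its top is 80 mm above the bench when out (8 mm above the rails, in the cover's way) and 68 mm when fully in (4 mm below the cover). The point moves with the tab.
- tab (a joint): How far the red tab is pressed down: 0 out, 0.012 m fully in, against a solid stop. It resists with about 4 N, does not spring back, and stays where it is left.
- kettle: Bystander: loose copper kettle with a hoop handle, 130 mm high, 116 mm across, spout to its x side. Origin at its underside.
- hammer: Bystander: loose hammer lying on the bench. Origin under its middle.
- screwdriver: Bystander: loose screwdriver lying on the bench. Origin under its middle.
- polish: Bystander: loose jar, 52 mm across, 75 mm high. Origin at its underside.
- cup: Bystander: loose copper cup, 64 mm across, 60 mm high. Origin at its underside.
- tin: Bystander: loose small tin, 44 mm across, 35 mm high, standing on the collector's fan deck. Origin at its underside.
Mind the look-alikes: they are no part of the job. Of the things shaped like the cover, the yellow one is meant.

How it is judged (in metres and radians):
On the way, in this order (a step that is already met when the one before it is completed fails the run):
1. the red tab is pressed in (at least 9.5 of 12 mm) with the cover still on its seat (value of joint tab above 0.0095 m and y of cover in the frame of collector below -0.05 m), for 0.1 s.
2. the cover has been pushed along its rails until the filter bay is uncovered (y of cover in the frame of collector above 0.035 m and z of cover in the frame of collector below 0.078 m), for 0.1 s.
At the end, for the whole second after the job is handed in: The tab is still in (at least 9 mm), and the cover lies still and flat (within 0.06 rad and 5 mm of height) on the rails of the landing, at least 100 mm from its seat, so that the filter bay is wholly uncovered (y of cover in the frame of collector between 0.035 and 0.07 m and x of cover in the frame of collector between -0.01 and 0.01 m and z of cover in the frame of collector between 0.067 and 0.077 m and angle between cover's own z axis and vertical below 0.06 rad and linear speed of cover below 0.01 m/s and value of joint tab above 0.009 m); the robot touches nothing.
It fails at once if the cover is lifted (13 mm) or tipped off its rails (z of cover in the frame of collector above 0.085 m or angle between cover's own z axis and vertical above 0.25 rad).
It fails at once if the cover is forced (more than 20 N) against the tab while the tab still blocks it (value of joint tab below 0.007 m and contact force between cover and tab above 20 N).
It fails at once if a bystander is moved more than 25 mm or tipped over (distance of any of kettle, hammer, screwdriver, polish, cup, tin from where it was at the start of the episode above 0.025 m or angle between any of kettle, polish, cup, tin's own z axis and vertical above 0.5 rad).
It also fails if it takes over 40 s, if anything falls off the work surface, if the arm or the gripper's body presses on something with over 40 N, if the wrist force passes 120 N, or if a joint passes its speed limit or range.

### The arm

A 6-joint arm with a two-finger parallel gripper is mounted at the origin on the work surface. World frame = base frame: x ahead of the robot, y to its left, z up, the work surface at z = 0. Lengths are in m, angles in degrees, forces in N, time in s.
With the tool pointing down it reaches from about 0.375 to 0.9 m from the base axis. Payload 3.1 kg.
Tool frame: the origin (TCP) lies between the finger pads; the fingertips stand 11 mm ahead of it and the grasp point (between the pads) lies 8 mm behind it; z points along the fingers, y is the line along which they close (so a half turn about z gives the same grasp; the last joint's range is limited). The gripper opens to 87 mm and grips with 3 to 60 N. Pads are 19 mm wide; open, the fingers measure 117 mm over their backs; the gripper's body (75 mm by 190 mm) begins 51 mm behind the grasp point.
Start: joints at [-86.431, 30.224, 82.088, -0, 67.689, -10.227], TCP at [0.149, -0.607, 0.234] pointing down, gripper open.
Joint ranges: [-176.69, 176.69], [-43.24, 126.21], [12.49, 139.97], [-82, 262], [0, 151.66], [-163.58, 163.58]. Speed limits (degrees/s): [159.86, 159.86, 180, 180, 180, 180].

### API

Orientations are given as a 3x3 rotation matrix whose columns are the frame's x, y, z axes.
In Python, from rig import bot, viewer, workorder, nets gives the robot as it stands. The module is installed in compiled form; this text tells all that it offers.
- The arm moves only by the tool move_arm, never from a script. Its argument "increments" is a list of rows, each a list of 7 numbers: the shift along the tool's x, y, z normalised to -1 to 1, where 1 is 0.3 m, then the turn, a rotation vector about the tool's x, y, z normalised to -1 to 1, where 1 is pi rad, then the opening, from 0 (shut) to 1 (fully open). In form: [[tx, ty, tz, wx, wy, wz, grip], ...]. A call has 1 to 10 rows; each row is the pose to reach, as a shift and turn from the pose commanded when the call began, along the tool's axes at that moment, turning the shorter way round; what a row does not reach only later rows make up. A row lasts 1/12 s, in which the tool goes at most 41.7 mm and 7.16 degrees, less where a joint would pass 70% of its speed; a pose out of reach is approached as far as the arm can. A call with a number of a shift or a turn outside -1 to 1 is refused whole. A call with a gripper value outside its range is refused whole. The fingers move at their own pace and stop on an object; the grip force is fixed at half the most. Time passes only in rows, so rows that repeat a pose let the fingers close. It gives the time, the measured TCP pose, the force, the opening and the grip force at its end, in the units of the state.
- bot.read_state(): the state, without advancing time (a new reading comes with each control period).
- viewer.capture(name): name is "scene" or "side" or "wrist"; returns a dict with "image" (480x640x3 uint8, blue, green, red), "K" (3x3 intrinsics, pixels), "eye" and "orientation" of the camera in the world. Camera axes: x right, y up, looking along -z (the intrinsics and any distortion apply to the point x, -y, -z); pixel columns grow to the right and rows downward; lengths in m; the calibration is good to about 2 mm. A picture is of the moment at which its call begins. There is no depth.
- workorder.hand_in(): hands the job in; it is judged then, once.
Trained networks look in the newest picture that a camera, given by its name, has taken for a name from the list of things; names that differ only in an ending like _2 or _b are one class to them, and where a whole thing is asked for, a point or a joint stands for the part that bears it (a point fixed in the world has none). Each returns a list of dicts, best first, with "conf" (0 to 1); they miss things now and then, are a little off and sometimes report something else, mostly with a low value. They report only what shows in the picture. A call takes as long as a camera call. They do not tell look-alikes from the thing itself.
- nets.find_in(camera, thing): "location" ([column, row] in pixels, amid what is visible of it).
The state is a dict: "time_s": time; "joint_positions": joint angles; "qvel": joint speeds; "tau": joint torques, N m; "position": TCP position; "tcp_rot": TCP orientation; "force": force on the tool from outside, world axes, zero at the start; "moment": the same for the moment, N m; "opening": opening from 0.0 (shut) to 1.0 (fully open); "grasp_force": force on a finger pad.
Only numpy, scipy, OpenCV 4.12 (cv2) and the standard library are available. Lean on these libraries where they do the work, as an engineer would, in place of code of your own. Each camera call takes 0.05 s, during which the arm holds its last target. There are 200 camera calls.

## Working session

There is one attempt and no reset: what is moved stays moved. The work goes in short steps, Python scripts to look and compute and a tool call to move; the robot and the scene stay as the last step left them, time stands still between calls to the robot, and variables do not carry over. Pictures are saved under pics/ and viewed, at most 10 in all, crops included, and the job is handed in when it is done.

Besides the shell and the picture viewer there is one more tool, called after "Call:" as a command line: name --pt "numbers of a row" for each row, then --argument value for the rest. move_arm: Moves the arm, as the interface text tells. Its arguments: {"type":"object","properties":{"increments":{"type":"array"}},"required":["increments"]}

```bash
mkdir -p pics; python3 - <<'E'
from rig import bot, viewer, nets
import cv2, numpy as np
ims=[]
for c in ["scene","side"]:
    d=viewer.capture(c); cv2.imwrite(f"pics/{c}0.png",d["image"])
    np.savez(f"{c}.npz",**{k:np.array(d[k]) for k in("K","eye","orientation")}); print(c,d.keys(),np.round(d["eye"],3))
    for t in ["cover","rib_top","tab_top","collector","bay","landing_end","tin","kettle","cup","polish"]:
        try: print(t,[(np.round(x["location"]),round(x["conf"],2)) for x in nets.find_in(c,t)[:3]])
        except Exception as e: print(t,e)
s=bot.read_state(); print(s)
E
```

```text
scene dict_keys(['image', 'K', 'eye', 'orientation']) [0.86  0.394 0.841]
cover [(array([324., 226.]), 0.94), (array([488., 300.]), 0.77), (array([185., 213.]), 0.77)]
rib_top [(array([486., 296.]), 0.72), (array([186., 215.]), 0.7), (array([324., 231.]), 0.55)]
tab_top [(array([336., 264.]), 0.74)]
collector [(array([297., 291.]), 0.84)]
bay [(array([298., 288.]), 0.84)]
landing_end [(array([301., 292.]), 0.56)]
tin [(array([258., 252.]), 0.6), (array([340., 267.]), 0.19)]
kettle [(array([346., 404.]), 0.83), (array([336., 264.]), 0.64)]
cup [(array([314., 180.]), 0.96), (array([324., 232.]), 0.59)]
polish [(array([268., 198.]), 0.57)]
side dict_keys(['image', 'K', 'eye', 'orientation']) [0.04  1.011 0.763]
cover [(array([361., 363.]), 0.98), (array([324., 183.]), 0.77)]
rib_top [(array([334., 226.]), 0.72), (array([290., 250.]), 0.68), (array([361., 363.]), 0.59)]
tab_top [(array([452., 228.]), 0.44)]
collector [(array([289., 248.]), 0.87)]
bay [(array([292., 249.]), 0.84)]
landing_end [(array([289., 252.]), 0.9), (array([334., 223.]), 0.49)]
tin [(array([293., 205.]), 0.92), (arra
[... 259 characters left out ...]
405719e-04,
        6.76890398e+01, -1.02276688e+01]), 'qvel': array([-0.053136  ,  0.11485546, -0.0068565 ,  0.02672015, -0.09499591,
       -0.01586928]), 'tau': array([ 2.16580062e-03, -4.40017498e+01, -1.76984811e+01,  6.32841582e-02,
        5.05195360e-02, -2.79433232e-05]), 'position': array([ 0.14908511, -0.60693909,  0.23355344]), 'tcp_rot': array([[ 9.71140981e-01,  2.38506175e-01, -8.30956474e-06],
       [ 2.38506175e-01, -9.71140981e-01, -7.46056678e-06],
       [-9.84915009e-06,  5.26337963e-06, -1.00000000e+00]]), 'force': array([-0.70279509, -0.79294641,  0.84418853]), 'moment': array([-0.00702567, -0.05506488,  0.01479415]), 'grasp_force': 0.0, 'opening': 1.0009766810525178}
```

View pics/scene0.png

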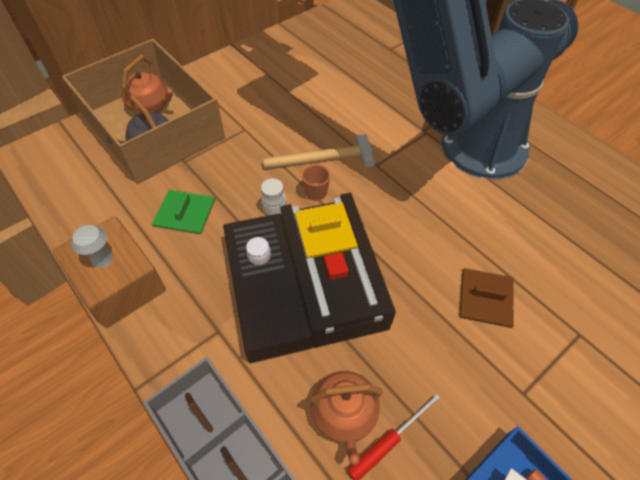

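View pics/side0.png

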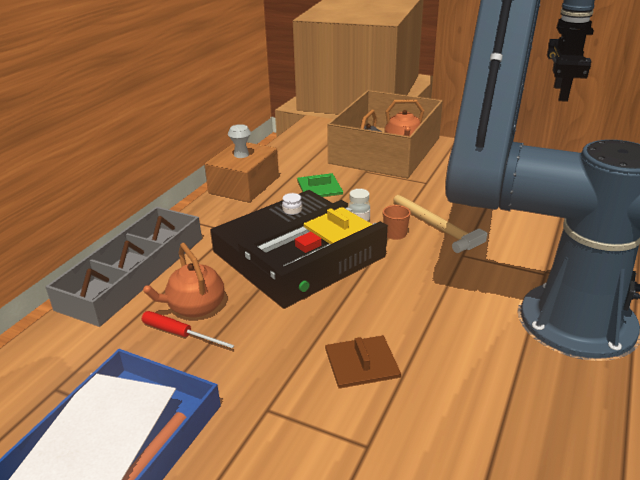

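The scene view shows the yellow cover at (327,228), the red tab at (337,264), the tin on the deck at (258,250), and the kettle at (346,405). The side view shows the cover at (340,225) and the tab at (309,242). Next I'll fit the collector pose to the yellow and red masks in both views.

```bash
cat > fit.py <<'E'
import cv2, numpy as np
from scipy.optimize import minimize
def box(x0,x1,y0,y1,z0,z1): return np.array([[x,y,z] for x in(x0,x1) for y in(y0,y1) for z in(z0,z1)])
def proj(P,c):
    q=(P-c["eye"])@c["orientation"]; q=q*[1,-1,-1]; p=q@c["K"].T; return p[:,:2]/p[:,2:]
def ray(px,c,z):
    d=np.linalg.inv(c["K"])@[px[0],px[1],1.]; d=c["orientation"]@(d*[1,-1,-1]); return c["eye"]+d*(z-c["eye"][2])/d[2]
def largest(m,near):
    n,l,s,ce=cv2.connectedComponentsWithStats(m.astype(np.uint8)); k=[i for i in range(1,n) if s[i,4]>60]
    i=min(k,key=lambda i:np.hypot(*(ce[i]-near))); return l==i,ce[i]
def masks(img,ny,nr):
    h=cv2.cvtColor(img,cv2.COLOR_BGR2HSV); H,S,V=h[...,0],h[...,1].astype(int),h[...,2].astype(int)
    return largest((H>20)&(H<33)&(S>170)&(V>70),ny),largest(((H<7)|(H>174))&(S>190)&(V>70),nr)
def tow(P,p): c,s=np.cos(p[2]),np.sin(p[2]); return P@np.array([[c,s,0],[-s,c,0],[0,0,1]])+[p[0],p[1],0]
def fill(boxes,p,c,F=4):
    m=np.zeros((480,640),np.uint8)
    for b in boxes: cv2.fillConvexPoly(m,cv2.convexHull(np.round(proj(tow(b,p),c)*16).astype(np.int32)),255,lineType=cv2.LINE_AA,shift=4)
    return m/255.
E
python3 - <<'E'
from fit import *
C={k:dict(np.load(k+".npz")) for k in("scene","side")}
M={}
for k,ny,nr in(("scene",(327,228),(337,264)),("side",(340,225),(309,242))):
    M[k]=masks(cv2.imread(f"pics/{k}0.png"),ny,nr); (y,cy),(r,cr)=M[k]; print(k,y.sum(),cy,r.sum(),cr,ray(cy,C[k],.084),ray(cr,C[k],.076))
def cover(o): return [box(-.05,.05,-.12+o,-.01+o,.072,.082),box(-.03,.03,-.071+o,-.059+o,.082,.106)]
tab=[box(-.018,.018,-.005,.039,.060,.080)]
def cost(p,ks=("scene","side")):
    e=0
    for k in ks:
        my,mr=M[k][0][0],M[k][1][0]
        a=fill(cover(p[3]),p,C[k]); e+=abs(a-my).sum()/my.sum()
        a=fill(tab,p,C[k])*(1-a); e+=abs(a-mr).sum()/mr.sum()
    return e+ (p[3]/.003)**2*.01
cy=ray(M["scene"][0][1],C["scene"],.084);cr=ray(M["scene"][1][1],C["scene"],.076)
d=(cr-cy)[:2]; yaw=np.arctan2(d[1],d[0])-np.pi/2; o=cr[:2]-d/np.hypot(*d)*.017
for ks in(("scene","side"),("scene",),("side",)):
    b=min((minimize(cost,[*o,yaw+j,0],args=(ks,),method="Nelder-Mead",options=dict(initial_simplex=np.array([[*o,yaw+j,0]]*5)+np.vstack([np.zeros(4),np.diag([.01,.01,.1,.002])]))) for j in(-.15,0,.15)),key=lambda r:r.fun)
    print(ks,np.round(b.x,4),b.fun)
    if len(ks)==2: np.save("pose.npy",b.x); B=b.x
v=[]
for k in C:
    im=cv2.imread(f"pics/{k}0.png")
    for bx in cover(B[3])+tab+[box(-.052,.052,-.13,.117,.06,.072),box(.075,.195,-.12,.12,0,.062)]:
        cv2.polylines(im,[cv2.convexHull(np.round(proj(tow(bx,B),C[k])*16).astype(np.int32))],True,(255,255,0),1,cv2.LINE_AA,4)
    v.append(cv2.resize(im[170:370,200:400],(400,400),interpolation=2))
cv2.imwrite("pics/fit.png",np.hstack(v))
E
```

```text
scene 2470 [325.5145749 229.6388664] 470 [335.86170213 265.40425532] [ 0.50695249 -0.01302846  0.084     ] [0.5410989 0.0581234 0.076    ]
side 1368 [336.04824561 224.49122807] 368 [307.58152174 241.77445652] [ 0.50091869 -0.00582417  0.084     ] [0.5320553  0.06829513 0.076     ]
('scene', 'side') [ 0.53    0.0382 -0.4524  0.0028] 0.6100502524236647
('scene',) [ 0.5296  0.0375 -0.4524  0.0033] 0.20330856242713133
('side',) [ 0.5311  0.0392 -0.3913  0.0012] 0.38681201992823006
```

View pics/fit.png

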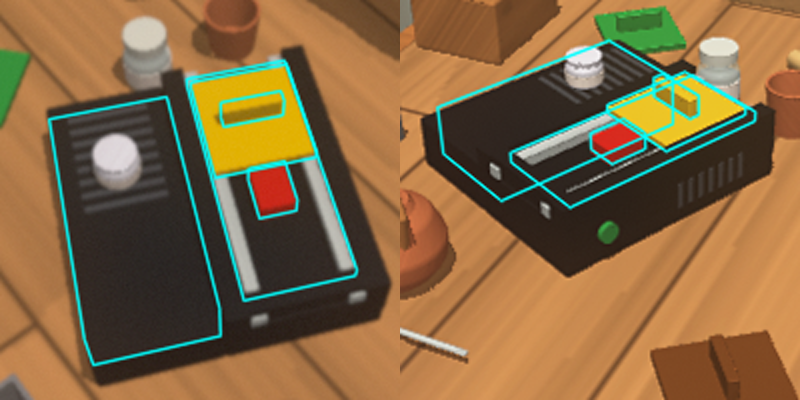

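The overlay lines up well in the scene view: plate, rib, tab and rails all match. The side view agrees to about 3 mm. The collector is at (0.530, 0.038) with yaw -0.452. I'll move above the tab with the fingers shut.

Call:
move_arm --pt "0.9 -0.9 0 0 0 0 0" --pt "0.9 -0.9 0 0 0 0 0" --pt "0.9 -0.9 0 0 0 0 0" --pt "0.9 -0.9 0 0 0 0 0" --pt "0.9 -0.9 0 0 0 0 0" --pt "0.9 -0.9 0 0 0 0 0" --pt "0.9 -0.9 0 0 0 0 0" --pt "0.9 -0.9 0 0 0 0 0" --pt "0.9 -0.9 0 0 0 0 0" --pt "0.9 -0.9 0 0 0 0 0"

```text
time_s: 1.93
position: [0.3481, -0.2742, 0.2335]
tcp_rot: [[0.97, 0.243, -0.0], [0.243, -0.97, 0.004], [0.001, -0.004, -1.0]]
force: [-1.0, 0.4, 0.1]
opening: 0.327
grasp_force: 0.0
```

Call:
move_arm --pt "0.882 -0.929 0 0 0 -0.279 0" --pt "0.882 -0.929 0 0 0 -0.279 0" --pt "0.882 -0.929 0 0 0 -0.279 0" --pt "0.882 -0.929 0 0 0 -0.279 0" --pt "0.882 -0.929 0 0 0 -0.279 0" --pt "0.882 -0.929 0 0 0 -0.279 0" --pt "0.882 -0.929 0 0 0 -0.279 0" --pt "0.882 -0.929 0 0 0 -0.279 0" --pt "0.882 -0.929 0 0 0 -0.279 0" --pt "0.882 -0.929 0 0 0 -0.279 0"

```text
time_s: 2.77
position: [0.5406, 0.0578, 0.234]
tcp_rot: [[0.434, 0.901, 0.004], [0.901, -0.434, 0.002], [0.003, 0.003, -1.0]]
force: [-0.4, -0.7, 0.3]
opening: 0.005
grasp_force: 0.0
```

```bash
cat > st.py <<'E'
from rig import bot
import numpy as np
def show():
    s=bot.read_state(); p=np.load("pose.npy"); c,n=np.cos(p[2]),np.sin(p[2]); R=np.array([[c,-n,0],[n,c,0],[0,0,1]])
    print("t",s["time_s"],"local",np.round(R.T@(s["position"]-[p[0],p[1],0]),4),"pos",np.round(s["position"],4),"F",np.round(R.T@s["force"],2),"open",s["opening"])
    print("tool in collector\n",np.round(R.T@s["tcp_rot"],3)); return s
E
python3 - <<'E'
from st import *; show()
from rig import viewer; import cv2
a=viewer.capture("scene")["image"]; b=viewer.capture("side")["image"]; w=viewer.capture("wrist")["image"]
cv2.imwrite("pics/w1.png",np.hstack([cv2.resize(a[140:380,200:440],(400,400)),cv2.resize(w,(400,400))]))
E
```

```text
t 2.7667 local [0.0011 0.0222 0.234 ] pos [0.5406 0.0578 0.234 ] F [-0.06 -0.77  0.29] open 0.005135240245387393
tool in collector
 [[-0.003  1.     0.003]
 [ 1.     0.003  0.004]
 [ 0.003  0.003 -1.   ]]
```

View pics/w1.png

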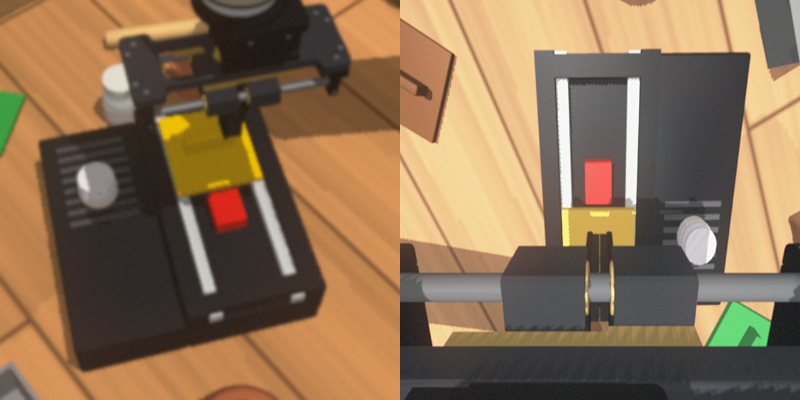

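In the wrist view the shut fingers line up with the tab and channel. I'll descend, then press.

Call:
move_arm --pt "0 0 0.2 0 0 0 0" --pt "0 0 0.3 0 0 0 0" --pt "0 0 0.4 0 0 0 0" --pt "0 0 0.43 0 0 0 0" --pt "0 0 0.43 0 0 0 0" --pt "0 0 0.43 0 0 0 0"

```text
time_s: 3.42
position: [0.5377, 0.052, 0.1053]
tcp_rot: [[0.44, 0.898, 0.0], [0.898, -0.44, -0.0], [-0.0, 0.0, -1.0]]
force: [-0.1, -0.8, 0.6]
opening: 0.007
grasp_force: 0.0
```

```bash
python3 -c "
from st import *; show()"
```

```text
t 3.4167 local [0.0009 0.0158 0.1053] pos [0.5377 0.052  0.1053] F [ 0.25 -0.73  0.56] open 0.006611292599331117
tool in collector
 [[ 0.003  1.     0.   ]
 [ 1.    -0.003 -0.   ]
 [-0.     0.    -1.   ]]
```

Call:
move_arm --pt "0.01 0 0.02 0 0 0 0" --pt "0.01 0 0.035 0 0 0 0" --pt "0.01 0 0.05 0 0 0 0" --pt "0.01 0 0.06 0 0 0 0" --pt "0.01 0 0.07 0 0 0 0" --pt "0.01 0 0.08 0 0 0 0" --pt "0.01 0 0.085 0 0 0 0" --pt "0.01 0 0.087 0 0 0 0" --pt "0.01 0 0.087 0 0 0 0"

```text
time_s: 4.17
position: [0.54, 0.056, 0.0793]
tcp_rot: [[0.438, 0.899, 0.003], [0.899, -0.438, -0.0], [0.001, 0.003, -1.0]]
force: [0.7, -0.8, 7.8]
opening: 0.006
grasp_force: 3.9
```

Call:
move_arm --pt "0 0 0.003 0 0 0 0" --pt "0 0 0.005 0 0 0 0" --pt "0 0 0.005 0 0 0 0" --pt "0 0 0.005 0 0 0 0"

```text
time_s: 4.5
position: [0.54, 0.056, 0.0792]
tcp_rot: [[0.438, 0.899, 0.004], [0.899, -0.438, -0.0], [0.001, 0.003, -1.0]]
force: [-1.2, -0.6, 16.7]
opening: 0.008
grasp_force: 8.9
```

The force is rising against the solid stop, with the fingertips at 68 mm, so the tab is fully in. I'll lift and go behind the rib.

Call:
move_arm --pt "0 0 -0.1 0 0 0 0" --pt "0 0 -0.2 0 0 0 0" --pt "0 0 -0.27 0 0 0 0" --pt "-0.1 0 -0.27 0 0 0 0" --pt "-0.25 0 -0.27 0 0 0 0" --pt "-0.35 0 -0.27 0 0 0 0" --pt "-0.4 0 -0.27 0 0 0 0" --pt "-0.4 0 -0.27 0 0 0 0" --pt "-0.4 0 -0.27 0 0 0 0"

```text
time_s: 5.25
position: [0.4853, -0.052, 0.1575]
tcp_rot: [[0.44, 0.898, -0.002], [0.898, -0.44, 0.001], [0.0, -0.002, -1.0]]
force: [0.4, 0.0, 0.4]
opening: 0.007
grasp_force: 0.0
```

```bash
python3 -c "
from st import *; show()
from fit import *
from rig import viewer
v=[]
for k in('scene','side'):
    im=viewer.capture(k)['image']; v.append(cv2.resize(im[170:370,200:400],(400,400),interpolation=2))
cv2.imwrite('pics/p2.png',np.hstack(v))"
```

```text
t 5.25 local [-0.0008 -0.1007  0.1575] pos [ 0.4853 -0.052   0.1575] F [0.3  0.19 0.44] open 0.00734919565436164
tool in collector
 [[ 0.003  1.    -0.002]
 [ 1.    -0.003  0.   ]
 [ 0.    -0.002 -1.   ]]
```

View pics/p2.png

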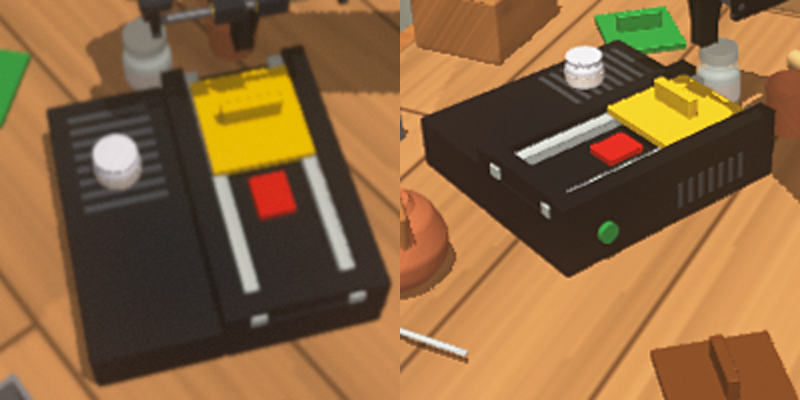

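The tab now sits low and the cover is still on its seat, with the rib untouched. I'll come down behind the rib and approach.

Call:
move_arm --pt "0 0 0.08 0 0 0 0" --pt "0 0 0.15 0 0 0 0" --pt "0 0 0.19 0 0 0 0" --pt "0 0 0.19 0 0 0 0" --pt "0.02 0 0.19 0 0 0 0" --pt "0.04 0 0.19 0 0 0 0" --pt "0.06 0 0.19 0 0 0 0" --pt "0.08 0 0.19 0 0 0 0" --pt "0.1 0 0.19 0 0 0 0" --pt "0.1 0 0.19 0 0 0 0"

```text
time_s: 6.18
position: [0.5003, -0.0238, 0.1016]
tcp_rot: [[0.437, 0.899, 0.002], [0.899, -0.437, -0.0], [0.001, 0.002, -1.0]]
force: [0.0, -0.8, 0.3]
opening: 0.005
grasp_force: 0.0
```

```bash
python3 -c "
from st import *; show()"
```

```text
t 6.1833 local [ 0.0004 -0.0687  0.1016] pos [ 0.5003 -0.0238  0.1016] F [ 0.34 -0.69  0.27] open 0.005359528230545268
tool in collector
 [[-0.     1.     0.002]
 [ 1.     0.     0.001]
 [ 0.001  0.002 -1.   ]]
```

Call:
move_arm --pt "0.02 0 0 0 0 0 0" --pt "0.04 0 0 0 0 0 0" --pt "0.06 0 0 0 0 0 0" --pt "0.08 0 0 0 0 0 0" --pt "0.1 0 0 0 0 0 0" --pt "0.12 0 0 0 0 0 0" --pt "0.14 0 0 0 0 0 0" --pt "0.16 0 0 0 0 0 0" --pt "0.18 0 0 0 0 0 0" --pt "0.2 0 0 0 0 0 0"

```text
time_s: 7.02
position: [0.5258, 0.0297, 0.1009]
tcp_rot: [[0.438, 0.899, -0.0], [0.899, -0.438, 0.0], [-0.0, -0.0, -1.0]]
force: [-1.1, -2.0, 1.0]
opening: 0.003
grasp_force: 1.2
```

```bash
cat > look.py <<'E'
from st import *
from fit import *
from rig import viewer
import sys
show(); p=np.load("pose.npy"); v=[]
for k in('scene','side'):
    d=viewer.capture(k); im=d['image']; v.append(cv2.resize(im[170:370,200:400],(400,400),interpolation=2))
cv2.imwrite(sys.argv[1],np.hstack(v))
E
python3 look.py pics/p3.png
```

```text
t 7.0167 local [-1.000e-04 -9.500e-03  1.009e-01] pos [0.5258 0.0297 0.1009] F [-0.13 -2.25  0.96] open 0.003188757069748332
tool in collector
 [[ 0.001  1.    -0.   ]
 [ 1.    -0.001 -0.   ]
 [-0.    -0.    -1.   ]]
```

View pics/p3.png

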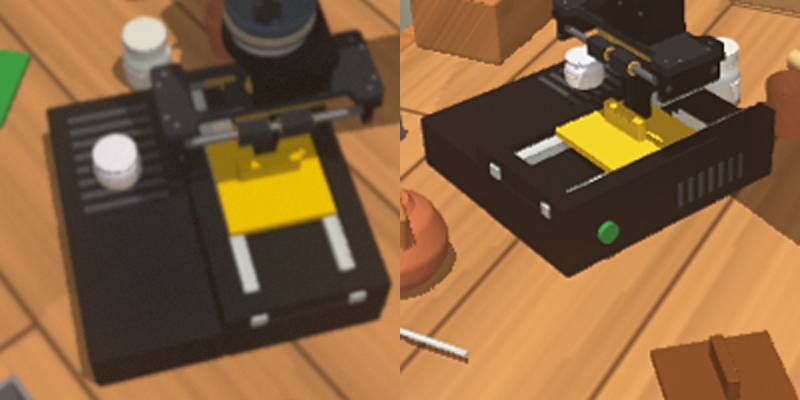

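The cover is sliding flat over the tab with about 2 N of resistance. About 46 mm remains.

Call:
move_arm --pt "0.02 0 0 0 0 0 0" --pt "0.04 0 0 0 0 0 0" --pt "0.06 0 0 0 0 0 0" --pt "0.08 0 0 0 0 0 0" --pt "0.1 0 0 0 0 0 0" --pt "0.115 0 0 0 0 0 0" --pt "0.13 0 0 0 0 0 0" --pt "0.14 0 0 0 0 0 0" --pt "0.15 0 0 0 0 0 0" --pt "0.15 0 0 0 0 0 0"

```text
time_s: 7.95
position: [0.5457, 0.0702, 0.101]
tcp_rot: [[0.438, 0.899, 0.001], [0.899, -0.438, 0.0], [0.001, 0.0, -1.0]]
force: [-0.2, -0.5, 0.4]
opening: 0.003
grasp_force: 0.0
```

```bash
python3 look.py pics/p4.png
```

```text
t 7.95 local [0.0002 0.0356 0.101 ] pos [0.5457 0.0702 0.101 ] F [ 0.04 -0.51  0.43] open 0.0031176878424774676
tool in collector
 [[ 0.001  1.     0.   ]
 [ 1.    -0.001  0.001]
 [ 0.001  0.    -1.   ]]
```

View pics/p4.png

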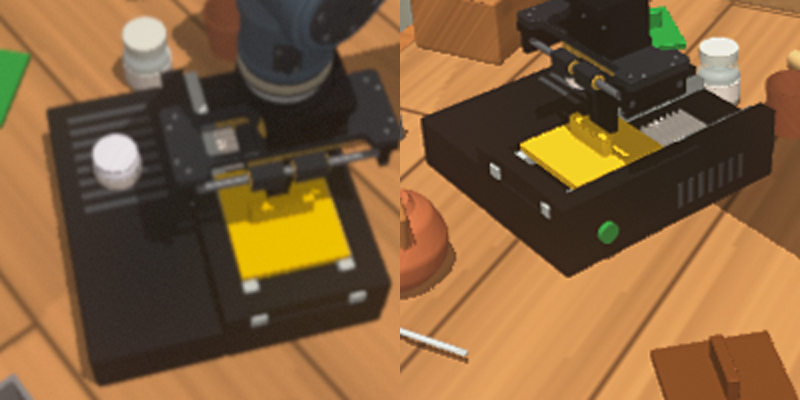

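The cover lies flat about 10 mm short of the end stop, and the white filter is exposed. I'll back off, retreat, and measure.

Call:
move_arm --pt "-0.02 0 0 0 0 0 0" --pt "-0.05 0 0 0 0 0 0" --pt "-0.06 0 -0.1 0 0 0 0" --pt "-0.06 0 -0.2 0 0 0 0" --pt "-0.06 0 -0.35 0 0 0 0" --pt "-0.3 0 -0.45 0 0 0 0" --pt "-0.6 0 -0.45 0 0 0 0" --pt "-0.7 0 -0.45 0 0 0 0" --pt "-0.7 0 -0.45 0 0 0 0" --pt "-0.7 0 -0.45 0 0 0 0"

```text
time_s: 8.88
position: [0.4511, -0.1219, 0.2365]
tcp_rot: [[0.439, 0.898, -0.0], [0.898, -0.439, -0.001], [-0.001, 0.0, -1.0]]
force: [0.0, -1.2, 0.1]
opening: 0.004
grasp_force: 0.0
```

```bash
python3 look.py pics/p5.png; python3 - <<'E'
from fit import *
from rig import viewer
p=np.load("pose.npy"); c=dict(np.load("scene.npz")); im=viewer.capture("scene")["image"]
h=cv2.cvtColor(im,cv2.COLOR_BGR2HSV).astype(int); m,ce=largest((h[...,0]>20)&(h[...,0]<33)&(h[...,1]>170)&(h[...,2]>70),(345,285))
f=lambda q:abs(fill([box(-.05,.05,-.055+q[1],.055+q[1],.072,.082)+[q[0],0,0],box(-.03,.03,-.006+q[1],.006+q[1],.082,.106)+[q[0],0,0]],p,c)-m).sum()/m.sum()
r=min((minimize(f,[0,y],method="Nelder-Mead",options=dict(initial_simplex=[[0,y],[.005,y],[0,y+.008]])) for y in(.035,.05,.06)),key=lambda r:r.fun)
print("cover local xy",r.x,r.fun,ce)
E
```

```text
t 8.8833 local [-0.0009 -0.1785  0.2365] pos [ 0.4511 -0.1219  0.2365] F [ 0.54 -1.03  0.11] open 0.00434309212939659
tool in collector
 [[ 0.003  1.     0.   ]
 [ 1.    -0.003 -0.001]
 [-0.001  0.    -1.   ]]
cover local xy [0.00072886 0.05030646] 0.05295806858197222 [340.26507621 278.76143141]
```

View pics/p5.png

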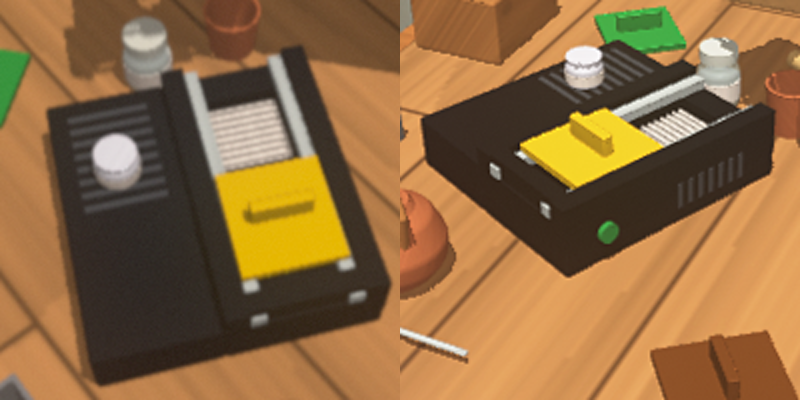

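The cover measures y ≈ 0.050 in the collector frame and lies flat. The filter bay is fully open, the bystanders have not moved, and the arm is clear.

```bash
python3 -c "
from rig import workorder; print(workorder.hand_in())"
```

```text
the job is handed in; nothing more can be done
None
```

The red tab is pressed fully in, and the yellow cover lies flat on the landing rails about 115 mm from its seat with the filter bay uncovered. I've handed the job in; it returned no verdict.

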